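# Heft the pouring scoops and re-tip the one that is not empty

### The job

Both pouring scoops were meant to have been emptied into the wooden sorting tray, but one of them still hides three brass beads under its hood. Lift a scoop level off the bench to judge by its weight which one it is, tip only that one, spout down over the tray, until all the beads lie in the tray, and leave both scoops standing upright on the bench beside the tray.

Things in the scene. Friction and masses are not known exactly. Their poses are not given: they have to be found in the camera images.
- scoop_a_grip (a point): centre of the dark wood grip block (16 mm in x, 56 in y, 30 high) on top of one of two identical loose aluminium pouring scoops, 95 mm above its underside, 18 mm free under the block. z up; spout towards -x, about facing the robot. Body 65 x 66 mm, 62 high, hooded, open only at the spout. Empty 180 g (+-10 %); three hidden solid brass 22 mm beads in one of the two scoops add 141 g
- scoop_b_grip (a point): the same point of the other scoop, same looks and sizes. On both, the spout is a chute rising at 22 degrees to a lip 90 mm from the grip's axis towards -x and 28 mm above the underside: tipped spout-down about y by 40 to 60 degrees, the beads roll out within a second. At 45 degrees the lip is 111 mm lower than the grip point and 16 mm spoutward of it
- tray: open wooden sorting tray fixed to the bench, empty at the start, 200 mm along its x, 180 mm along its y, 40 mm high, walls and floor 6 mm; origin at the centre of its underside, on the bench; z up
Things that resemble listed ones, but are neither listed nor needed, are in the scene too. Leave any red look-alike of the part that bears scoop_a_grip alone.

How it is judged:
By the outcome, as a careful person would: the job done as asked, in the order asked, and still so for the second after the job is handed in, with the robot touching nothing.
It also fails if it takes over 67 s, if anything falls off the work surface, if the arm or the gripper's body presses on something with over 40 N, if the wrist force passes 120 N, or if a joint passes its speed limit or range.

### The arm

A 6-joint arm with a two-finger parallel gripper is mounted at the origin on the work surface. World frame = base frame: x ahead of the robot, y to its left, z up, the work surface at z = 0. Lengths are in mm, angles in rad, forces in N, time in s.
With the tool pointing down it reaches from about 375 to 925 mm from the base axis. Payload 5.7 kg.
Tool frame: the origin (TCP) lies at the very end of the fingers, on their centre line; the grasp point (between the pads) lies arm.hold_point_z behind it (arm.hold_point_z is the distance from the TCP to the grasp point, in mm); z points along the fingers, y is the line along which they close (so a half turn about z gives the same grasp; the last joint's range is limited). The gripper opens to 88 mm and grips with 3 to 60 N. Pads are 20 mm wide; open, the fingers measure 115 mm over their backs; the gripper's body (75 mm by 178 mm) begins 61 mm behind the grasp point.
Start: joints at [-1.422, 0.359, 1.51, -0, 1.272, -0.115], TCP at [156.436, -579.215, 222.623] pointing down, gripper open.
Joint ranges: [-2.97, 2.97], [-1.01, 2.36], [0.21, 2.38], [-0.96, 4.11], [0.2, 2.71], [-2.98, 2.98]. Speed limits (rad/s): [2.39, 2.39, 3.14, 3.14, 3.14, 3.14].

### API

Orientations are given as a unit quaternion [w, x, y, z].
In Python, from cell import arm, vision, job gives the robot as it stands. The module is installed in compiled form; this text tells all that it offers.
- The arm moves only by the tool carry_out, never from a script. Its argument "plan" is a list that holds one entry, the list of rows, each a list of 4 numbers: the shift along the world's x, y, z in cm, then the turn about the world's z in degrees. In form: [[[tx, ty, tz, roll], ...]]. A call has 1 to 20 rows; each row shifts and turns the commanded pose from where the row before left it; what a row does not reach is not made up. A row lasts 1/8 s, in which the tool goes at most 62.5 mm and 10.7 degrees, less where a joint would pass 70% of its speed; a pose out of reach is approached as far as the arm can. A call with a gripper value outside its range is refused whole. "gripper" is the opening, from 0 (shut) to 1 (fully open), set as the call begins (left out, the last holds). The fingers move at their own pace and stop on an object; "grip_force" is the grip in N (left out, the last holds). Time passes only in rows, so rows that do not move let the fingers close. It gives the time, the measured TCP pose, the force, the opening and the grip force at its end, in the units of the state.
- arm.observe(): the state, without advancing time (a new reading comes with each control period).
- vision.snapshot(name): name is "scene" or "top" or "wrist"; returns the picture (384x512x3 uint8, red, green, blue); there is no depth.
- vision.camera_info(name): a dict with "K" (3x3 intrinsics, pixels), "pose" (4x4, takes a point from camera to world coordinates); the wrist camera has in their place "mount" (4x4, takes a point from camera to tool coordinates, whose origin is the TCP and whose axes are the flange's). Camera axes: x right, y up, looking along -z (the intrinsics and any distortion apply to the point x, -y, -z); pixel columns grow to the right and rows downward; lengths in mm; the calibration is good to about 2 mm. A picture is of the moment at which its call begins: read the wrist's pose just before it. camera_info takes no time and is no camera call.
- job.finish_job(): hands the job in; it is judged then, once.
The state is a dict: "time_s": time; "qpos": joint angles; "qd": joint speeds; "joint_torque": joint torques, N m; "tcp_pos": TCP position; "tcp_rot": TCP orientation; "wrist_force": force on the tool from outside, world axes, zero at the start; "ft_torque": the same for the moment, N m; "gripper_width": opening from 0.0 (shut) to 1.0 (fully open); "finger_force": force on a finger pad.
Only numpy, scipy, OpenCV 4.12 (cv2) and the standard library are available. Lean on these libraries where they do the work, as an engineer would, in place of code of your own. Each camera call takes 0.05 s, during which the arm holds its last target. There are 200 camera calls.

## Working session

There is one attempt and no reset: what is moved stays moved. The work goes in short steps, Python scripts to look and compute and a tool call to move; the robot and the scene stay as the last step left them, time stands still between calls to the robot, and variables do not carry over. Pictures are saved under pics/ and viewed, at most 10 in all, crops included, and the job is handed in when it is done.

Besides the shell and the picture viewer there is one more tool, called as a command line: name --argument value ..., lists and objects as JSON in quotes. carry_out: Moves the arm, as the interface text tells. Its arguments: {"type":"object","properties":{"plan":{"type":"array"},"gripper":{"type":"number"},"grip_force":{"type":"number"}},"required":["plan"]}

```bash
mkdir -p pics; python3 - <<'E'
from cell import arm, vision, job
import cv2,numpy as np
print(arm.hold_point_z); s=arm.observe(); print({k:np.round(v,3).tolist() for k,v in s.items()})
for n in("scene","top"):
    im=vision.snapshot(n); cv2.imwrite(f"pics/{n}0.png",im[:,:,::-1]); i=vision.camera_info(n); print(n,{k:(np.round(v,3).tolist() if not isinstance(v,str) else v) for k,v in i.items()})
E
```

```text
18.700000000000003
{'time_s': 0.0, 'qpos': [-1.422, 0.36, 1.511, -0.0, 1.272, -0.115], 'qd': [0.003, -0.001, -0.001, -0.001, 0.0, 0.001], 'joint_torque': [0.001, -51.538, -27.073, 0.068, 0.035, -0.0], 'tcp_pos': [156.361, -578.536, 221.8], 'tcp_rot': [-0.001, 0.991, 0.132, -0.0], 'wrist_force': [0.665, 0.105, 0.194], 'ft_torque': [0.007, -0.007, -0.041], 'finger_force': 0.0, 'gripper_width': 0.998}
scene {'K': [[428.633, 0.0, 255.745], [0.0, 428.633, 194.428], [0.0, 0.0, 1.0]], 'pose': [[-0.347, -0.499, 0.794, 1244.801], [0.938, -0.178, 0.298, 342.237], [-0.007, 0.848, 0.53, 673.467], [0.0, 0.0, 0.0, 1.0]]}
top {'K': [[464.235, 0.0, 256.581], [0.0, 464.235, 206.401], [0.0, 0.0, 1.0]], 'pose': [[-0.017, 0.982, -0.19, 117.53], [-1.0, -0.02, -0.01, 2.771], [-0.014, 0.189, 0.982, 1506.807], [0.0, 0.0, 0.0, 1.0]]}
```

View pics/top0.png

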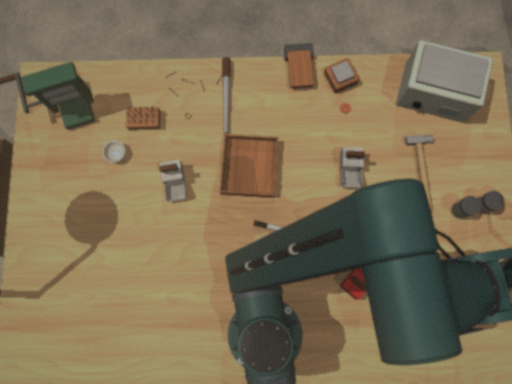

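View pics/scene0.png

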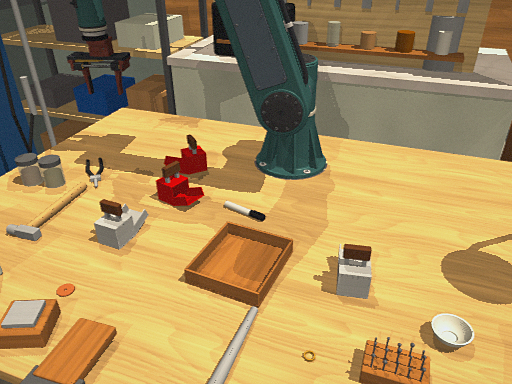

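Top view: two aluminium scoops, grips near (171,168) (+y side) and (355,155) (−y side), and the tray at about (250,166). In the scene view the grips are at (357,252) and (112,208). Possible mix-ups: red scoops in the scene view at (178,185) and (188,157), which I leave alone, and brown blocks at (143,118), (300,68) and (341,75) in the top view. I choose the two grey scoops.

```bash
python3 - <<'E'
import cv2,numpy as np
t=cv2.imread("pics/top0.png");s=cv2.imread("pics/scene0.png")
def c(im,x,y,w,h,k): return cv2.resize(im[y:y+h,x:x+w],(w*k,h*k),interpolation=cv2.INTER_CUBIC)
a=c(t,150,130,130,75,6)
cv2.imwrite("pics/c1.png",np.vstack([a[:, :780][:450]]))
b=np.hstack([c(t,332,140,40,55,7),c(s,85,190,65,60,6)[:385] if 0 else cv2.resize(c(s,85,190,65,60,6),(417,385))])
cv2.imwrite("pics/c2.png",b)
E
```

```text
(no output)
```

View pics/c1.png

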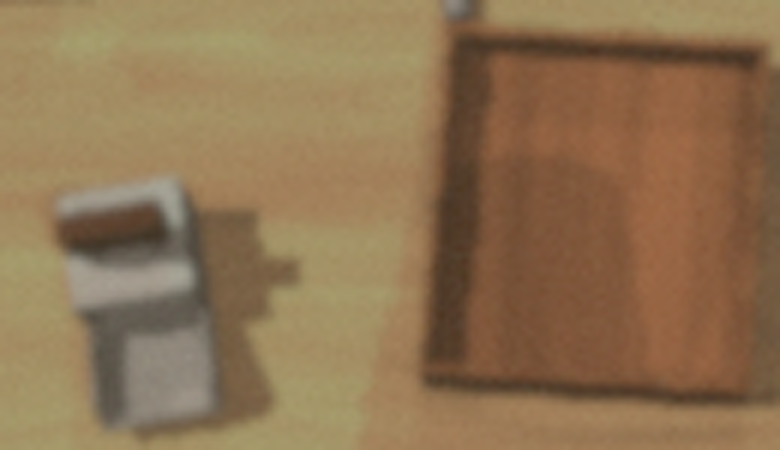

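View pics/c2.png

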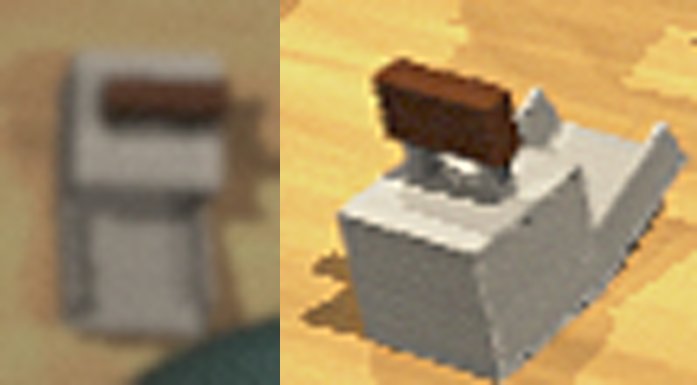

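Crops: left scoop with its grip centre at about top px (168.5,168), and the tray's rim corners at about (226,136), (277,138), (221,194) and (275,196). The right scoop's grip is at (355,154). Both are plain aluminium scoops with spouts towards the robot.

```bash
cat >h.py <<'E'
import cv2,numpy as np
from cell import arm,vision
def ray(n,p):
    i=vision.camera_info(n);K=np.array(i["K"]);P=np.array(i["pose"])
    d=np.array([(p[0]-K[0,2])/K[0,0],-(p[1]-K[1,2])/K[1,1],-1]);return P[:3,3],P[:3,:3]@d
def plane(n,p,z):
    o,d=ray(n,p);return o+d*(z-o[2])/d[2]
def tri(p,q):
    o,d=ray("top",p);e,f=ray("scene",q)
    t=np.linalg.lstsq(np.c_[d,-f],e-o,rcond=None)[0];a=o+d*t[0];b=e+f*t[1];return (a+b)/2,np.linalg.norm(a-b)
def brown(im,box):
    x,y,w,h=box;c=cv2.cvtColor(im[y:y+h,x:x+w],cv2.COLOR_BGR2HSV)
    m=((c[...,2]<150)&(c[...,1]>95)&((c[...,0]<12)|(c[...,0]>170))).astype(np.uint8)
    n,l,st,ce=cv2.connectedComponentsWithStats(m)
    k=1+np.argmax(st[1:,4]);ys,xs=np.where(l==k)
    r=cv2.minAreaRect(np.c_[xs+x,ys+y].astype(np.float32));return ce[k]+[x,y],st[k,4],r
E
python3 - <<'E'
from h import *
t=cv2.imread("pics/top0.png");s=cv2.imread("pics/scene0.png")
for tb,sb in(((155,158,28,20),(335,240,45,25)),((340,143,30,20),(92,195,42,30))):
    a=brown(t,tb);b=brown(s,sb);p,e=tri(a[0],b[0])
    print(a,b,p.round(1),e.round(1),plane("top",a[0],102).round(1))
f=lambda x,y:(150+x/6,130+y/6)
for n,p in dict(L1=f(58,222),L2=f(162,217),fl=f(105,424),fr=f(218,414)).items(): print(n,plane("top",p,110 if n[0]=='L' else 28).round(1))
g=lambda x,y:(332+x/7,140+y/7)
for n,p in dict(R1=g(103,92),R2=g(227,92),fl=g(62,325),fr=g(205,333)).items(): print(n,plane("top",p,110 if n[0]=='R' else 28).round(1))
c=[plane("top",f(*p),40) for p in((455,35),(766,50),(750,397),(424,383))]
print(np.round(c,1),np.mean(c,0).round(1),[np.linalg.norm(c[i]-c[i-1]).round() for i in range(4)])
E
```

```text
(array([166., 166.]), np.int32(1), ((166.0, 166.0), (0.0, 0.0), 0.0)) (array([357.10837438, 251.60591133]), np.int32(203), ((357.0506591796875, 251.91746520996094), (25.988882064819336, 14.207255363464355), 4.969740390777588)) [524.4 298.  100.7] 4.8 [523.7 300.1 102. ]
(array([355.83928571, 153.375     ]), np.int32(56), ((355.0, 154.0), (4.0, 16.0), 90.0)) (array([110.45081967, 206.97540984]), np.int32(122), ((110.90768432617188, 207.33848571777344), (22.452682495117188, 11.577164649963379), 15.255118370056152)) [ 553.2 -297.3   96.3] 2.4 [ 552.1 -297.1  102. ]
L1 [518.6 318.2 110. ]
L2 [520.1 263.9 110. ]
fl [427.9 308.5  28. ]
fr [432.2 247.1  28. ]
R1 [ 551. -267.  110.]
R2 [ 549.8 -322.2  110. ]
fl [ 463.9 -257.7   28. ]
fr [ 458.7 -323.9   28. ]
[[641.2 116.2  40. ]
 [628.7 -55.5  40. ]
 [433.2 -41.8  40. ]
 [444.5 133.9  40. ]] [536.9  38.2  40. ] [np.float64(198.0), np.float64(172.0), np.float64(196.0), np.float64(176.0)]
```

carry_out --plan '[[[3.94, 2.84, 0, -1.8], [3.94, 2.84, 0, -1.8], [3.94, 2.84, 0, -1.8], [3.94, 2.84, 0, -1.8], [3.94, 2.84, 0, -1.8], [3.94, 2.84, 0, -1.8], [3.94, 2.84, 0, -1.8], [3.94, 2.84, 0, -1.8], [3.94, 2.84, 0, -1.8], [3.94, 2.84, 0, -1.8], [0, 0, 0, 0], [0, 0, 0, 0]]]' --gripper 1 --grip_force 50

```text
time_s: 1.6
tcp_pos: [549.8, -295.1, 222.1]
tcp_rot: [-0.0, 1.0, -0.025, -0.001]
wrist_force: [-0.6, -0.8, 0.1]
gripper_width: 1.002
finger_force: 0.0
```

```bash
python3 - <<'E'
from h import *
s=arm.observe(); print({k:np.round(s[k],3).tolist() for k in("time_s","tcp_pos","tcp_rot","wrist_force")})
im=vision.snapshot("wrist");cv2.imwrite("pics/w1.png",im[:,:,::-1]);i=vision.camera_info("wrist");print(np.round(i["K"],1).tolist(),np.round(i["mount"],3).tolist(),i.keys())
E
```

```text
{'time_s': 1.6, 'tcp_pos': [549.783, -295.124, 222.09], 'tcp_rot': [-0.0, 1.0, -0.025, -0.001], 'wrist_force': [-0.621, -0.785, 0.144]}
[[277.3, 0.0, 257.7], [0.0, 277.3, 193.0], [0.0, 0.0, 1.0]] [[-0.001, 0.97, 0.243, 66.055], [1.0, 0.001, -0.0, -0.119], [-0.0, 0.243, -0.97, -162.914], [0.0, 0.0, 0.0, 1.0]] dict_keys(['K', 'mount'])
```

View pics/w1.png

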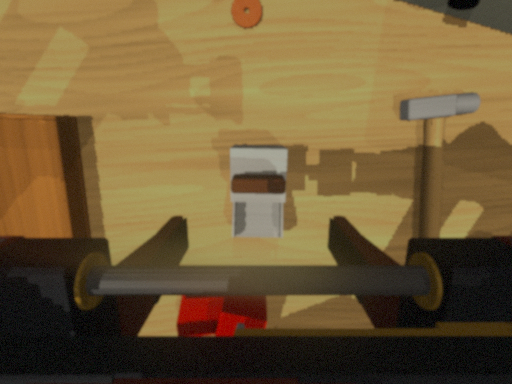

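Wrist view: the scoop sits centred between the fingers, its grip block at about (258,184) and its spout at about (259,236). It is nearly aligned with the tool. A red scoop is visible at (222,315).

```bash
cat >>h.py <<'E'
from scipy.spatial.transform import Rotation as R
def wplane(s,p,z):
    i=vision.camera_info("wrist");K=np.array(i["K"]);M=np.array(i["mount"])
    T=R.from_quat(np.roll(s["tcp_rot"],-1)).as_matrix()
    o=T@M[:3,3]+s["tcp_pos"];d=T@M[:3,:3]@np.array([(p[0]-K[0,2])/K[0,0],-(p[1]-K[1,2])/K[1,1],-1])
    return (o+d*(z-o[2])/d[2]).round(1)
E
python3 - <<'E'
from h import *
s=arm.observe();im=cv2.imread("pics/w1.png")
c=im[140:245,220:300].astype(int)
print(brown(im,(222,165,75,40)))
print(c[25:60:2,38].tolist())
for p,z in(((232,180),110),((285,180),110),((258,180),110),((258,192),110),((235,237),28),((283,237),28),((230,148),62),((287,148),62)):print(p,wplane(s,p,z))
E
```

```text
(array([276.14285714, 180.28571429]), np.int32(7), ((276.2500305175781, 180.25001525878906), (2.1213202476501465, 2.8284268379211426), 45.0))
[[131, 146, 151], [133, 145, 151], [134, 147, 153], [110, 124, 126], [72, 81, 86], [39, 50, 60], [30, 44, 56], [29, 48, 75], [36, 59, 96], [33, 60, 97], [41, 59, 96], [37, 61, 96], [39, 64, 99], [42, 64, 96], [92, 107, 119], [138, 152, 157], [138, 155, 159], [140, 152, 158]]
(232, 180) [ 561.4 -270.   110. ]
(285, 180) [ 558.7 -323.5  110. ]
(258, 180) [ 560.1 -296.2  110. ]
(258, 192) [ 547.6 -295.6  110. ]
(235, 237) [ 464.9 -259.6   28. ]
(283, 237) [ 461.5 -325.9   28. ]
(230, 148) [ 589.7 -265.4   62. ]
(287, 148) [ 586.3 -331.1   62. ]
```

carry_out --plan '[[[0.2, -0.1, -2, 0], [0.2, -0.1, -3, 0], [0, 0, -3, 0], [0, 0, -3, 0], [0, 0, -2, 0], [0, 0, -1.5, 0], [0, 0, 0, 0], [0, 0, 0, 0]]]'

```text
time_s: 2.65
tcp_pos: [554.7, -297.9, 78.5]
tcp_rot: [0.0, 1.0, -0.025, 0.001]
wrist_force: [0.2, -1.4, 0.5]
gripper_width: 0.998
finger_force: 0.0
```

carry_out --plan '[[[0, 0, 0, 0], [0, 0, 0, 0], [0, 0, 0, 0], [0, 0, 0, 0], [0, 0, 0, 0], [0, 0, 0, 0], [0, 0, 0, 0], [0, 0, 0, 0]]]' --gripper 0 --grip_force 50

```text
time_s: 3.65
tcp_pos: [554.6, -297.0, 77.8]
tcp_rot: [-0.0, 1.0, -0.025, 0.0]
wrist_force: [0.7, 2.5, 5.7]
gripper_width: 0.635
finger_force: 50.0
```

carry_out --plan '[[[0, 0, 0.5, 0], [0, 0, 1, 0], [0, 0, 1, 0], [0, 0, 1, 0], [0, 0, 0.5, 0], [0, 0, 0, 0], [0, 0, 0, 0], [0, 0, 0, 0], [0, 0, 0, 0]]]'

```text
time_s: 4.78
tcp_pos: [554.3, -297.1, 117.3]
tcp_rot: [-0.0, 1.0, -0.025, -0.0]
wrist_force: [-0.2, -0.4, -3.4]
gripper_width: 0.634
finger_force: 50.0
```

```bash
python3 - <<'E'
from h import *
s=arm.observe(); print({k:np.round(s[k],3).tolist() for k in("time_s","tcp_pos","tcp_rot","wrist_force","ft_torque","gripper_width","finger_force")})
f=[]
for k in range(3):
    im=vision.snapshot("scene");f.append(arm.observe()["wrist_force"])
print(np.round(f,2).tolist())
cv2.imwrite("pics/s1.png",cv2.resize(im[130:330,30:430,::-1],(800,400)))
E
```

```text
{'time_s': 4.775, 'tcp_pos': [554.297, -297.068, 117.293], 'tcp_rot': [-0.0, 1.0, -0.025, -0.0], 'wrist_force': [-0.19, -0.439, -3.442], 'ft_torque': [-0.002, 0.004, -0.024], 'gripper_width': 0.634, 'finger_force': 49.998}
[[-0.64, 0.74, -2.48], [-0.62, 0.73, -2.5], [0.61, -0.55, -2.39]]
```

View pics/s1.png

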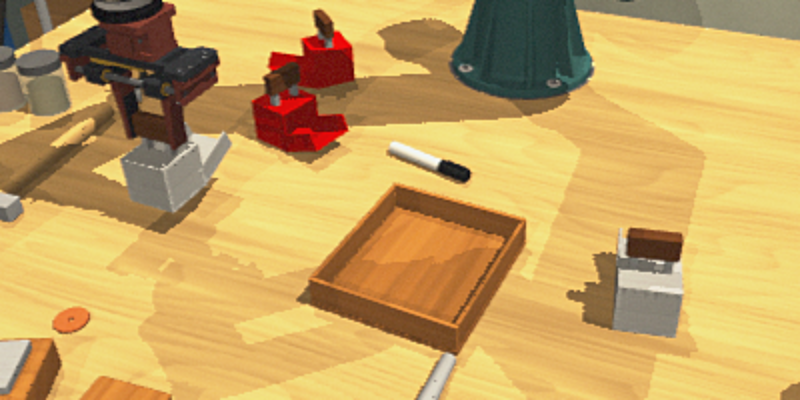

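The scoop at (165,170) in the crop hangs level. The force readings are noisy, so I average more of them.

```bash
python3 - <<'E'
from h import *
f=[]
for k in range(30):
    vision.snapshot("top");f.append(arm.observe()["wrist_force"][2])
print(np.mean(f),np.std(f),np.round(f,1).tolist(),arm.observe()["time_s"])
E
```

```text
-3.0867353762491727 0.4346742408940531 [-2.6, -3.0, -2.9, -2.8, -3.2, -3.0, -3.4, -3.2, -4.0, -3.2, -2.6, -2.9, -3.7, -3.5, -2.7, -2.6, -2.5, -3.1, -3.2, -3.1, -2.4, -2.3, -3.9, -3.7, -3.7, -2.7, -2.9, -3.0, -3.4, -3.2] 6.425
```

Mean −3.09 N, or about 315 g, so this scoop holds the beads. I can only turn about z, so the plan is to hold the block by its ends and push the lip against the tray's inner −x wall. The scoop then pivots spout-down between the pads.

carry_out --plan '[[[0, 0, 1, 0], [0, 0, 2, 0], [0, 0, 1.5, 0], [0, 1, 0, 0], [0, 2.5, 0, 0], [0, 4, 0, 0], [-0.2, 4.5, 0, -0.3], [-0.2, 4.5, 0, -0.3], [-0.2, 4.5, 0, -0.3], [-0.2, 4.5, 0, -0.3], [-0.2, 4, 0, -0.2], [-0.1, 2.5, 0, 0], [0, 1.5, 0, 0], [0, 0, 0, 0], [0, 0, 0, 0]]]'

```text
time_s: 8.3
tcp_pos: [543.3, 37.3, 162.4]
tcp_rot: [0.0, 0.999, -0.037, -0.0]
wrist_force: [0.3, 0.3, -4.0]
gripper_width: 0.634
finger_force: 50.0
```

```bash
python3 - <<'E'
from h import *
s=arm.observe(); print({k:np.round(s[k],3).tolist() for k in("time_s","tcp_pos","tcp_rot","wrist_force","gripper_width")})
im=vision.snapshot("scene")[:,:,::-1];w=vision.snapshot("wrist")[:,:,::-1]
cv2.imwrite("pics/s2.png",np.hstack([cv2.resize(im[140:340,150:400],(400,320)),cv2.resize(w,(400,320))]))
E
```

```text
{'time_s': 8.3, 'tcp_pos': [543.297, 37.253, 162.433], 'tcp_rot': [0.0, 0.999, -0.037, -0.0], 'wrist_force': [0.3, 0.256, -4.018], 'gripper_width': 0.634}
```

View pics/s2.png

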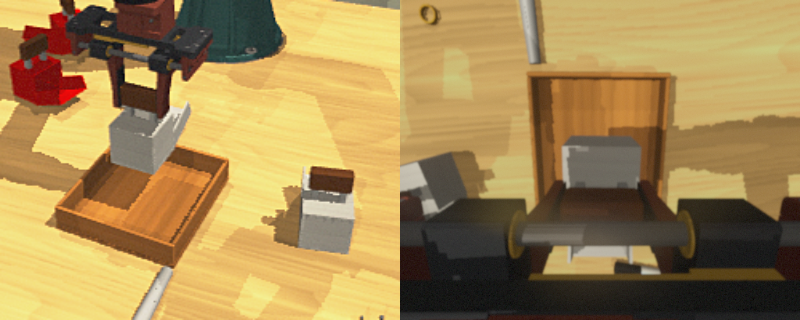

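The scoop hangs level over the tray, centred on it. Now I lower it to just above the floor.

carry_out --plan '[[[0, 0, -1.5, 0], [0, 0, -2.5, 0], [0, 0, -2.0, 0], [0, 0, -1.0, 0], [0, 0, -0.5, 0], [0, 0, -0.2, 0], [0, 0, 0, 0], [0, 0, 0, 0]]]'

```text
time_s: 9.4
tcp_pos: [545.8, 38.0, 86.9]
tcp_rot: [-0.0, 0.999, -0.038, 0.002]
wrist_force: [4.2, 2.3, 6.1]
gripper_width: 0.634
finger_force: 50.0
```

Contact with a +x force: the lip may already be on the wall. I back up, shift +x by 1.2 cm and lower again.

carry_out --plan '[[[0, 0, 1.0, 0], [0, 0, 1.0, 0], [0.6, 0, 0, 0], [0.6, 0, 0, 0], [0, 0, 0, 0], [0, 0, -1, 0], [0, 0, -0.5, 0], [0, 0, -0.5, 0], [0, 0, 0, 0], [0, 0, 0, 0], [0, 0, 0, 0]]]'

```text
time_s: 10.78
tcp_pos: [555.4, 37.8, 85.6]
tcp_rot: [-0.0, 0.999, -0.037, 0.0]
wrist_force: [0.5, -0.4, -2.9]
gripper_width: 0.636
finger_force: 50.0
```

```bash
python3 - <<'E'
from h import *
s=arm.observe(); print({k:np.round(s[k],3).tolist() for k in("time_s","tcp_pos","tcp_rot","wrist_force","gripper_width")})
im=vision.snapshot("scene")[:,:,::-1];t=vision.snapshot("top")[:,:,::-1]
cv2.imwrite("pics/s3.png",np.hstack([cv2.resize(im[160:290,160:320],(480,390)),cv2.resize(t[125:205,215:285],(320,390))]))
E
```

```text
{'time_s': 10.775, 'tcp_pos': [555.447, 37.792, 85.6], 'tcp_rot': [-0.0, 0.999, -0.037, 0.0], 'wrist_force': [0.538, -0.426, -2.895], 'gripper_width': 0.636}
```

View pics/s3.png

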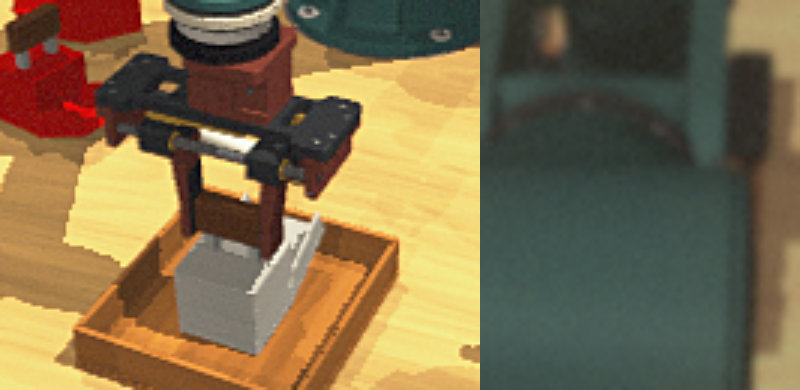

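The scoop is inside the tray and clear of the walls. I press lightly on the floor to level it, then nudge towards the wall.

carry_out --plan '[[[0, 0, -0.2, 0], [0, 0, -0.2, 0], [0, 0, 0, 0], [0, 0, 0, 0]]]'

```text
time_s: 11.38
tcp_pos: [555.7, 37.8, 84.7]
tcp_rot: [0.0, 0.999, -0.037, 0.001]
wrist_force: [-8.7, -0.5, 26.1]
gripper_width: 0.637
finger_force: 50.0
```

carry_out --plan '[[[-0.3, 0, 0.1, 0], [-0.4, 0, 0.1, 0], [-0.4, 0, 0, 0], [0, 0, 0, 0], [0, 0, 0, 0]]]'

```text
time_s: 12.0
tcp_pos: [546.4, 37.6, 84.5]
tcp_rot: [0.0, 0.999, -0.037, 0.002]
wrist_force: [2.6, -0.3, 7.5]
gripper_width: 0.632
finger_force: 50.0
```

carry_out --plan '[[[-0.3, 0, 0.2, 0], [-0.3, 0, 0.2, 0], [-0.3, 0, 0.1, 0], [-0.3, 0, 0.1, 0], [-0.2, 0, 0.05, 0], [0, 0, 0, 0], [0, 0, 0, 0]]]'

```text
time_s: 12.88
tcp_pos: [538.1, 37.8, 92.1]
tcp_rot: [-0.001, 0.999, -0.038, 0.007]
wrist_force: [14.3, 1.7, 1.5]
gripper_width: 0.637
finger_force: 50.0
```

```bash
python3 - <<'E'
from h import *
s=arm.observe(); print({k:np.round(s[k],3).tolist() for k in("time_s","tcp_pos","wrist_force","gripper_width")})
im=vision.snapshot("scene")[:,:,::-1]
cv2.imwrite("pics/s4.png",cv2.resize(im[160:290,160:320],(640,520)))
E
```

```text
{'time_s': 12.875, 'tcp_pos': [538.13, 37.841, 92.131], 'wrist_force': [14.266, 1.734, 1.511], 'gripper_width': 0.637}
```

View pics/s4.png

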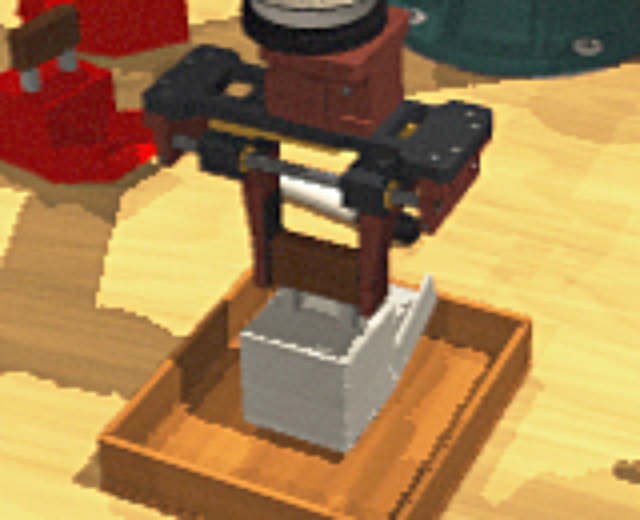

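The lip bears on the −x wall's inside face (Fx +14 N). The pads resist the pivot, so I lower the grip force to ease it and continue.

carry_out --plan '[[[0, 0, -0.1, 0], [0, 0, -0.1, 0], [-0.1, 0, 0, 0], [-0.2, 0, 0, 0], [-0.3, 0, 0, 0], [-0.3, 0, 0, 0], [0, 0, 0, 0]]]' --grip_force 20

```text
time_s: 13.8
tcp_pos: [526.0, 37.5, 89.6]
tcp_rot: [-0.0, 0.999, -0.038, 0.004]
wrist_force: [9.0, -1.2, 2.6]
gripper_width: 0.636
finger_force: 20.0
```

carry_out --plan '[[[-0.4, 0, 0.05, 0], [-0.4, 0, 0.05, 0], [-0.4, 0, 0.1, 0], [-0.5, 0, 0.2, 0], [-0.5, 0, 0.25, 0], [-0.4, 0, 0.2, 0], [0, 0, 0, 0]]]'

```text
time_s: 14.68
tcp_pos: [495.3, 38.0, 96.7]
tcp_rot: [-0.0, 0.999, -0.037, 0.0]
wrist_force: [3.4, 0.8, 1.1]
gripper_width: 0.635
finger_force: 20.0
```

```bash
python3 - <<'E'
from h import *
s=arm.observe(); print({k:np.round(s[k],3).tolist() for k in("time_s","tcp_pos","wrist_force","gripper_width")})
im=vision.snapshot("scene")[:,:,::-1]
cv2.imwrite("pics/s5.png",cv2.resize(im[160:290,160:320],(640,520)))
E
```

```text
{'time_s': 14.675, 'tcp_pos': [495.317, 37.972, 96.677], 'wrist_force': [3.428, 0.81, 1.099], 'gripper_width': 0.635}
```

View pics/s5.png

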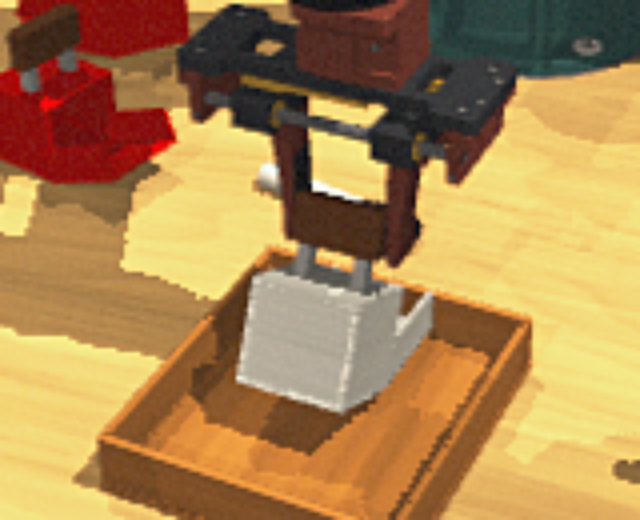

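Tilted about 30° with the lip inside the wall. That is my tenth picture, so from here I check by numbers. Continuing to about 48°.

carry_out --plan '[[[-0.4, 0, 0.2, 0], [-0.5, 0, 0.2, 0], [-0.5, 0, 0.2, 0], [-0.5, 0, 0.15, 0], [-0.5, 0, 0.1, 0], [-0.4, 0, 0.1, 0], [0, 0, 0, 0]]]'

```text
time_s: 15.6
tcp_pos: [466.5, 37.8, 106.0]
tcp_rot: [-0.0, 0.999, -0.037, -0.001]
wrist_force: [2.0, 1.2, -2.6]
gripper_width: 0.636
finger_force: 20.0
```

carry_out --plan '[[[0, 0, 0, 0], [0, 0, 0, 0], [0.5, 0, 0.3, 0], [1, 0, 0.2, 0], [1, 0, 0, 0], [1, 0, 0, 0], [0.5, 0, 0, 0], [0, 0, 0, 0], [0, 0, 0, 0], [0, 0, 0, 0], [0, 0, 0, 0], [0, 0, 0, 0], [0, 0, 0, 0]]]' --grip_force 60

```text
time_s: 17.23
tcp_pos: [507.4, 37.8, 111.1]
tcp_rot: [-0.0, 0.999, -0.037, -0.0]
wrist_force: [0.4, -0.6, -0.9]
gripper_width: 0.629
finger_force: 60.0
```

```bash
python3 - <<'E'
from h import *
f=[];w=[]
for k in range(12):
    im=vision.snapshot("scene");s=arm.observe();f.append(s["wrist_force"])
cv2.imwrite("pics/s6.png",im[:,:,::-1])
print(s["time_s"],np.mean(f,0).round(2),s["tcp_pos"].round(1) if hasattr(s["tcp_pos"],"round") else s["tcp_pos"],s["gripper_width"])
w=vision.snapshot("wrist");cv2.imwrite("pics/w6.png",w[:,:,::-1])
# brass pixels in tray region and aluminium block extent
h=cv2.cvtColor(im[150:310,170:310,::-1].copy(),cv2.COLOR_BGR2HSV);o=cv2.cvtColor(cv2.imread("pics/s3.png")[:5,:5],cv2.COLOR_BGR2HSV)
m=((h[...,1]<45)&(h[...,2]>90)).astype(np.uint8)
n,l,st,ce=cv2.connectedComponentsWithStats(m);print([st[k].tolist() for k in range(1,n) if st[k,4]>40])
y=((h[...,0]>17)&(h[...,0]<32)&(h[...,1]>110)).astype(np.uint8)
n,l,st,ce=cv2.connectedComponentsWithStats(y);print([(st[k].tolist(),h[l==k].mean(0).round().tolist()) for k in range(1,n) if 8<st[k,4]<400])
E
```

```text
17.825 [ 0.38  0.01 -0.8 ] [507.4  37.8 111.1] 0.6296923373351604
[[41, 68, 51, 42, 1271]]
[([0, 0, 11, 7, 72], [24.0, 127.0, 247.0]), ([34, 0, 13, 13, 83], [21.0, 137.0, 244.0]), ([48, 26, 36, 12, 132], [21.0, 152.0, 188.0]), ([94, 27, 5, 3, 9], [19.0, 176.0, 129.0]), ([55, 32, 4, 7, 14], [20.0, 157.0, 106.0]), ([65, 39, 20, 21, 269], [24.0, 124.0, 241.0]), ([91, 40, 4, 7, 10], [20.0, 175.0, 113.0]), ([65, 70, 10, 6, 35], [23.0, 130.0, 251.0]), ([86, 88, 10, 9, 37], [20.0, 199.0, 207.0])]
```

The beads have probably left, since the force dropped, but the lip may rest on one. I raise the scoop clear and hold it there.

carry_out --plan '[[[0, 0, 1, 0], [0, 0, 2, 0], [0, 0, 2, 0], [0, 0, 1, 0], [0, 0, 0, 0], [0, 0, 0, 0], [0, 0, 0, 0], [0, 0, 0, 0], [0, 0, 0, 0]]]'

```text
time_s: 19.0
tcp_pos: [507.3, 37.8, 170.8]
tcp_rot: [-0.0, 0.999, -0.037, -0.0]
wrist_force: [-0.4, -0.1, -1.9]
gripper_width: 0.631
finger_force: 60.0
```

```bash
python3 - <<'E'
from h import *
f=[]
for k in range(20):
    im=vision.snapshot("scene");s=arm.observe();f.append(s["wrist_force"])
cv2.imwrite("pics/s7.png",im[:,:,::-1])
print(s["time_s"],np.mean(f,0).round(2),np.round(s["tcp_pos"],1))
a=im[:,:,::-1].copy();b=cv2.imread("pics/scene0.png")
h=cv2.cvtColor(a,cv2.COLOR_BGR2HSV)[200:310,180:300]
m=((h[...,0]>14)&(h[...,0]<32)&(h[...,1]>110)).astype(np.uint8)
h0=cv2.cvtColor(b,cv2.COLOR_BGR2HSV)[200:310,180:300]
m0=((h0[...,0]>14)&(h0[...,0]<32)&(h0[...,1]>110)).astype(np.uint8)
d=m&(1-m0)
n,l,st,ce=cv2.connectedComponentsWithStats(d);print([(st[k].tolist(),(ce[k]+[180,200]).round().tolist(),plane("scene",ce[k]+[180,200],17).round().tolist()) for k in range(1,n) if st[k,4]>10])
h=cv2.cvtColor(a,cv2.COLOR_BGR2HSV)[130:310,170:310]
m=((h[...,1]<45)&(h[...,2]>90)).astype(np.uint8)
n,l,st,ce=cv2.connectedComponentsWithStats(m);print([st[k].tolist() for k in range(1,n) if st[k,4]>40])
E
```

```text
20.0 [ 0.14 -0.23 -1.74] [507.5  37.8 171.1]
[([49, 37, 11, 5, 22], [233.0, 239.0], [474.0, -7.0, 17.0]), ([51, 37, 24, 13, 121], [246.0, 244.0], [482.0, 29.0, 17.0]), ([76, 37, 11, 11, 59], [260.0, 242.0], [463.0, 60.0, 17.0]), ([44, 48, 40, 30, 194], [244.0, 260.0], [541.0, 48.0, 17.0]), ([87, 50, 14, 17, 78], [273.0, 258.0], [511.0, 108.0, 17.0]), ([14, 58, 4, 9, 15], [195.0, 261.0], [582.0, -57.0, 17.0]), ([32, 72, 7, 7, 14], [214.0, 274.0], [608.0, 3.0, 17.0]), ([35, 75, 9, 6, 19], [219.0, 278.0], [613.0, 16.0, 17.0])]
[[39, 65, 53, 43, 1356]]
```

Weight is 1.74 N (about 178 g), so the scoop is empty. I carry it back to the −y side, then lower the lip to the bench and drag it +x to pivot it upright.

carry_out --plan '[[[0, -1, 0, 0], [0, -2.5, 0, 0], [-0.3, -4, 0, 0.2], [-0.3, -4.5, 0, 0.2], [-0.3, -4.5, 0, 0.2], [-0.3, -4.5, 0, 0.2], [-0.3, -4.5, 0, 0.2], [-0.2, -4, 0, 0.2], [0, -2.5, 0, 0.2], [0, -1.5, -1, 0], [0, 0, -2, 0], [0, 0, -2, 0], [0, 0, -1.2, 0], [0, 0, 0, 0], [0, 0, 0, 0]]]'

```text
time_s: 21.88
tcp_pos: [490.9, -297.4, 109.6]
tcp_rot: [0.0, 1.0, -0.025, 0.0]
wrist_force: [0.3, -0.3, -0.9]
gripper_width: 0.63
finger_force: 60.0
```

```bash
python3 - <<'E'
from h import *
s=arm.observe();print(s["time_s"],np.round(s["tcp_pos"],1),np.round(s["wrist_force"],1))
t=vision.snapshot("top")[:,:,::-1].copy();sc=vision.snapshot("scene")[:,:,::-1].copy();cv2.imwrite("pics/t8.png",t);cv2.imwrite("pics/s8.png",sc)
b=cv2.imread("pics/scene0.png")
d=np.abs(sc[215:310,180:300].astype(int)-b[215:310,180:300]).max(2)
m=cv2.morphologyEx((d>45).astype(np.uint8),cv2.MORPH_OPEN,np.ones((2,2)))
n,l,st,ce=cv2.connectedComponentsWithStats(m)
for k in range(1,n):
    if st[k,4]>8:print(st[k].tolist(),plane("scene",ce[k]+[180,215],17).round().tolist(),sc[215:310,180:300][l==k].mean(0).round())
h=cv2.cvtColor(sc,cv2.COLOR_BGR2HSV)
print("tray corners check",[plane("scene",p,40).round().tolist() for p in((229,224),(293,238),(258,294),(186,268))])
E
```

```text
21.875 [ 490.9 -297.4  109.6] [ 0.3 -0.3 -0.9]
[64, 20, 8, 5, 33] [455.0, 24.0, 17.0] [ 43. 162. 218.]
[61, 25, 7, 5, 26] [476.0, 22.0, 17.0] [ 38.  92. 138.]
[75, 24, 11, 12, 71] [471.0, 62.0, 17.0] [ 43. 125. 179.]
[70, 28, 4, 4, 15] [481.0, 43.0, 17.0] [ 46. 170. 229.]
[65, 32, 7, 5, 20] [500.0, 42.0, 17.0] [ 40.  92. 143.]
tray corners check [[449.0, -29.0, 40.0], [450.0, 139.0, 40.0], [652.0, 123.0, 40.0], [632.0, -52.0, 40.0]]
```

Three brass blobs lie in the tray, at about (458,24), (483,43) and (468,62). Now I right the scoop by dragging it on the bench.

carry_out --plan '[[[0, 0, -0.5, 0], [0, 0, -0.5, 0], [0.2, 0, -0.3, 0], [0.5, 0, -0.2, 0], [0.5, 0, -0.15, 0], [0.5, 0, -0.15, 0], [0.5, 0, -0.15, 0], [0.5, 0, -0.1, 0], [0, 0, 0, 0]]]' --grip_force 15

```text
time_s: 23.1
tcp_pos: [518.1, -297.2, 88.8]
tcp_rot: [0.0, 1.0, -0.025, 0.0]
wrist_force: [0.6, 0.2, 2.0]
gripper_width: 0.636
finger_force: 15.0
```

```bash
cat >>h.py <<'E'
def tilt(tag):
    # edges of the aluminium blob in the scene view near the gripper, and state
    s=arm.observe();im=vision.snapshot("scene")[:,:,::-1].copy();cv2.imwrite(f"pics/{tag}.png",im)
    h=cv2.cvtColor(im,cv2.COLOR_BGR2HSV)[170:270,75:165]
    m=((h[...,1]<45)&(h[...,2]>110)).astype(np.uint8)
    n,l,st,ce=cv2.connectedComponentsWithStats(m);k=1+np.argmax(st[1:,4])
    print(s["time_s"],np.round(s["tcp_pos"],1),np.round(s["wrist_force"],1),round(s["gripper_width"],3),st[k].tolist(),(ce[k]+[75,170]).round(1))
    cv2.imwrite(f"pics/{tag}m.png",m*255)
    ys,xs=np.where(l==k);
    for nm,i in dict(left=xs.argmin(),right=xs.argmax(),top=ys.argmin(),bot=ys.argmax()).items():print(nm,(xs[i]+75,ys[i]+170))
E
python3 -c "
from h import *
tilt('s9')"
```

```text
23.1 [ 518.1 -297.2   88.8] [0.6 0.2 2. ] 0.636 [11, 33, 54, 36, 1185] [110.2 223.3]
left (np.int64(86), np.int64(230))
right (np.int64(139), np.int64(220))
top (np.int64(105), np.int64(203))
bot (np.int64(122), np.int64(238))
```

carry_out --plan '[[[0.5, 0, -0.25, 0], [0.5, 0, -0.25, 0], [0.5, 0, -0.2, 0], [0.5, 0, -0.1, 0], [0.5, 0, -0.05, 0], [0.5, 0, -0.05, 0], [0.5, 0, -0.05, 0], [0.5, 0, -0.05, 0], [0, 0, 0, 0]]]' --grip_force 10

```text
time_s: 24.28
tcp_pos: [558.4, -297.7, 79.4]
tcp_rot: [0.0, 1.0, -0.025, 0.001]
wrist_force: [0.0, -0.4, 5.6]
gripper_width: 0.637
finger_force: 10.0
```

```bash
python3 -c "
from h import *
tilt('s10')"
```

```text
24.275 [ 558.4 -297.7   79.4] [ 0.  -0.4  5.6] 0.637 [10, 47, 54, 37, 1249] [108.2 234.7]
left (np.int64(85), np.int64(223))
right (np.int64(138), np.int64(223))
top (np.int64(115), np.int64(217))
bot (np.int64(106), np.int64(253))
```

Height is 79.4, near the upright value of 77.8. I press a little more to level it, then release.

carry_out --plan '[[[0.2, 0, -0.1, 0], [0, 0, -0.1, 0], [0, 0, 0, 0], [0, 0, 0, 0]]]' --grip_force 6

```text
time_s: 24.82
tcp_pos: [561.0, -297.9, 78.0]
tcp_rot: [0.001, 1.0, -0.025, 0.002]
wrist_force: [0.5, 1.5, 7.8]
gripper_width: 0.634
finger_force: 6.0
```

carry_out --plan '[[[0, 0, 0, 0], [0, 0, 0, 0], [0, 0, 0, 0], [0, 0, 0, 0], [0, 0, 0, 0], [0, 0, 0, 0]]]' --gripper 1

```text
time_s: 25.58
tcp_pos: [559.4, -297.2, 76.6]
tcp_rot: [-0.0, 1.0, -0.025, -0.0]
wrist_force: [-0.4, 0.5, -0.4]
gripper_width: 1.0
finger_force: 0.0
```

```bash
python3 -c "
from h import *
tilt('s11')
im=cv2.imread('pics/scene0.png');h=cv2.cvtColor(im,cv2.COLOR_BGR2HSV)[170:270,75:165]
m=((h[...,1]<45)&(h[...,2]>110)).astype(np.uint8);n,l,st,ce=cv2.connectedComponentsWithStats(m);k=1+np.argmax(st[1:,4]);print(st[k],ce[k]+[75,170])
"
```

```text
25.575 [ 559.4 -297.2   76.6] [-0.4  0.5 -0.4] 1.0 [6, 42, 56, 47, 1358] [107.4 237. ]
left (np.int64(81), np.int64(232))
right (np.int64(136), np.int64(221))
top (np.int64(113), np.int64(212))
bot (np.int64(105), np.int64(258))
[  19   34   54   45 1196] [120.30936455 227.07023411]
```

Something may have shifted on release. I raise the gripper straight up and measure.

carry_out --plan '[[[0, 0, 1, 0], [0, 0, 2, 0], [0, 0, 4, 0], [0, 0, 5, 0], [0, 0, 3, 0], [0, 0, 0, 0], [0, 0, 0, 0]]]'

```text
time_s: 26.5
tcp_pos: [558.9, -296.8, 225.9]
tcp_rot: [-0.0, 1.0, -0.025, -0.0]
wrist_force: [-0.7, -0.5, -1.0]
gripper_width: 1.0
finger_force: 0.0
```

```bash
python3 - <<'E'
from h import *
tilt('s12')
s=arm.observe();w=vision.snapshot("wrist")[:,:,::-1].copy();cv2.imwrite("pics/w12.png",w)
for f in("w1","w12"):
    g=cv2.imread(f"pics/{f}.png");h=cv2.cvtColor(g,cv2.COLOR_BGR2HSV)[110:245,190:330]
    m=((h[...,1]<60)&(h[...,2]>110)).astype(np.uint8);n,l,st,ce=cv2.connectedComponentsWithStats(m)
    print(f,[(st[k].tolist(),(ce[k]+[190,110]).round(1)) for k in range(1,n) if st[k,4]>60])
    d=((h[...,2]<115)&(h[...,1]>70)).astype(np.uint8);n,l,st,ce=cv2.connectedComponentsWithStats(d)
    print("  dark",[(st[k].tolist(),(ce[k]+[190,110]).round(1)) for k in range(1,n) if st[k,4]>60])
b=cv2.imread("pics/s12.png")
print("scene grip",brown(b,(80,190,45,40)))
E
```

```text
26.5 [ 558.9 -296.8  225.9] [-0.7 -0.5 -1. ] 1.0 [6, 42, 56, 47, 1400] [107.8 236.5]
left (np.int64(81), np.int64(232))
right (np.int64(136), np.int64(221))
top (np.int64(113), np.int64(212))
bot (np.int64(105), np.int64(258))
w1 [([40, 37, 58, 31, 1415], array([258. , 159.9])), ([41, 82, 55, 45, 1954], array([260. , 213.8]))]
  dark [([43, 34, 54, 4, 61], array([259.6, 145.2])), ([99, 36, 18, 25, 304], array([296.4, 156.8])), ([42, 64, 55, 19, 964], array([258.4, 183.5]))]
w12 [([41, 9, 58, 27, 1390], array([259.3, 130.5])), ([41, 49, 57, 54, 2429], array([261.3, 184.8]))]
  dark [([42, 31, 88, 34, 1265], array([271. , 152.3])), ([120, 42, 20, 22, 153], array([322.1, 163.1]))]
scene grip (array([ 98.85611511, 215.71223022]), np.int32(139), ((98.0943374633789, 216.16981506347656), (24.175457000732422, 12.362449645996094), 15.945395469665527))
```

```bash
python3 - <<'E'
from h import *
s=arm.observe();g=cv2.imread("pics/w12.png").astype(int)
print([(r,g[r,250].tolist()) for r in range(112,220,3)])
for p,z in(((260,119),62),((260,213),28),((260,148),110),((260,160),110)):print(p,wplane(s,p,z))
print(plane("scene",(98.9,215.7),97).round(1))
# scene references at start: same, expect (554,-297)
print(plane("scene",(110.45,207),97).round(1))
for f in("scene0","s12"):
    b=cv2.imread(f"pics/{f}.png");print(f,brown(b,(80,190,55,40))[2])
E
```

```text
[(112, [75, 130, 166]), (115, [69, 124, 162]), (118, [113, 140, 157]), (121, [138, 150, 157]), (124, [137, 149, 156]), (127, [136, 148, 154]), (130, [137, 149, 155]), (133, [136, 150, 153]), (136, [137, 151, 155]), (139, [136, 150, 154]), (142, [84, 96, 103]), (145, [36, 50, 74]), (148, [36, 58, 90]), (151, [38, 57, 88]), (154, [33, 57, 87]), (157, [33, 59, 97]), (160, [98, 113, 121]), (163, [144, 158, 164]), (166, [143, 156, 161]), (169, [143, 157, 162]), (172, [139, 154, 159]), (175, [132, 146, 150]), (178, [134, 147, 153]), (181, [133, 146, 152]), (184, [133, 147, 152]), (187, [134, 147, 152]), (190, [130, 143, 150]), (193, [131, 146, 150]), (196, [133, 148, 153]), (199, [136, 148, 154]), (202, [135, 148, 154]), (205, [134, 149, 152]), (208, [134, 147, 154]), (211, [134, 147, 155]), (214, [95, 145, 168]), (217, [85, 144, 168])]
(260, 119) [ 629.  -302.3   62. ]
(260, 213) [ 505.8 -296.5   28. ]
(260, 148) [ 600.6 -300.6  110. ]
(260, 160) [ 588.7 -300.   110. ]
[ 594.4 -298.    97. ]
[ 554.  -295.1   97. ]
scene0 ((110.90768432617188, 207.33848571777344), (22.452682495117188, 11.577164649963379), 15.255118370056152)
s12 ((98.0943374633789, 216.16981506347656), (24.175457000732422, 12.362449645996094), 15.945395469665527)
```

```bash
python3 - <<'E'
from h import *
for n,b0,(x,y,w,h),z in(("top","top0",(222,134,58,62),17),("scene","scene0",(180,215,120,90),17)):
    a=vision.snapshot(n)[:,:,::-1].astype(int);b=cv2.imread(f"pics/{b0}.png").astype(int)
    a=a[y:y+h,x:x+w];b=b[y:y+h,x:x+w]
    m=((a-b)[...,1]>22).astype(np.uint8)
    c,l,st,ce=cv2.connectedComponentsWithStats(m)
    print(n,[(st[k].tolist(),plane(n,ce[k]+[x,y],z).round().tolist(),a[l==k].mean(0).round().tolist()) for k in range(1,c) if st[k,4]>5])
s=arm.observe();print(s["time_s"],np.round(s["wrist_force"],1))
E
```

```text
top [([1, 2, 28, 48, 381], [578.0, 107.0, 17.0], [92.0, 100.0, 81.0])]
scene [([0, 0, 120, 37, 1679], [400.0, 17.0, 17.0], [117.0, 211.0, 242.0]), ([63, 19, 9, 6, 36], [453.0, 21.0, 17.0], [44.0, 165.0, 222.0]), ([77, 23, 8, 6, 39], [457.0, 59.0, 17.0], [45.0, 164.0, 221.0]), ([67, 26, 7, 7, 35], [479.0, 39.0, 17.0], [44.0, 170.0, 230.0]), ([55, 29, 46, 21, 322], [514.0, 61.0, 17.0], [59.0, 138.0, 222.0])]
26.7 [0.1 0.2 1.6]
```

Three brass beads of equal size lie in the tray and the scoop stands upright, so I hand in.

```bash
python3 -c "
from cell import job
print(job.finish_job())"
```

```text
the job is handed in; nothing more can be done
None
```

I handed the job in: the scoop on the −y side weighed about 315 g, so I tipped only that one. All three beads are in the tray and both scoops are standing upright on the bench (my own measurements; the hand-in gave no verdict). The tipped scoop now stands about 40 mm from where it started.

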